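Knock a casting up out of its die and hold it on its side for inspection

TASK

Take the mallet by its handle and drive the stand's knock-out pin fully down with the mallet's face, so that the stuck casting is pushed up out of the die, then put the mallet back down on the bench. Draw that casting straight up out of the die, turn it over on to its side so that its underside can be looked at, and finish while still holding it there: still, close to level and at least 5 cm above the die's rim. Do not drop the casting, and leave the other things on the bench alone.

Things in the scene. Friction and masses are not known exactly. Their poses are not given: they have to be found in the camera images.
- stand: Casting die on its knock-out stand, fixed to the bench. Origin on the die's axis at bench level, z up. Grey stand 110 mm (its x) by 190 mm (its y, from +60 to -130 mm) by 60 mm high, with open sides that show a rocker. On it a dark octagonal steel die, 90 mm across, from 60 to 140 mm above the bench, with an upright round bore 42 mm wide, open at the top, its floor 69 mm above the bench. The knock-out pin stands beside the die, 92 mm along the stand's -y.
- pin_top (a point): Centre of the top of the knock-out pin's round steel head (26 mm across, 10 mm thick), 130 mm above the bench while the pin is up and 110 mm when it is fully down. Below the head a 13 mm rod runs into a grey guide boss 34 mm across whose top is 100 mm above the bench; fully down, the head sits on the boss.
- pin (a joint): Travel of the knock-out pin, in m: 0 up (start), 0.020 fully down. It takes about 10 to 15 N to move and stays where it is left. Through the rocker it lifts the ejector under the casting by 1.6 times its travel (32 mm when fully down).
- casting: The casting in the die: a plain aluminium cylinder 38 mm across and 70 mm high with a rounded top edge, 0.15 to 0.3 kg. Origin at the centre of its flat underside, its z along its axis to the rounded top. At the start it stands upright in the bore, its top 1 mm below the die's rim so that it cannot be gripped; with the pin fully down about 31 mm stand out of the die.
- casting_mid (a point): Middle of that casting, on its axis, 35 mm above its underside.
- mallet: Soft-faced mallet, 0.5 to 0.7 kg, standing on one face with its handle level. Origin at the centre of the face it stands on; its z runs up the head. Head: upright cylinder 84 mm long, 46 mm across its two white faces. Handle: wood, flat-sided, 22 mm wide, 28 mm high, centred 42 mm above that face; it runs along the mallet's -x from 18 to 208 mm from the head's axis. Most of the weight is in the head.
- mallet_grip (a point): Point on the middle of the mallet's handle section, 65 mm from the head's axis: a good place to grip, fingers closing along the mallet's y.
- mallet_head (a point): Middle of the mallet's head, on its axis, 42 mm from either face.
- old_casting: Bystander: a second, equal aluminium casting, 38 mm across and 70 mm high, standing free on the bench. Origin at the centre of its underside.
- crucible: Bystander: dark crucible, 82 mm across the rim, 85 mm high, on a pale refractory board (200 by 160 by 18 mm). Origin at the centre of its underside.
- mould_box: Bystander: wooden moulding frame with a red baked core block, 150 by 150 by 100 mm. Origin at the centre of its underside.
- tongs: Bystander: steel crucible tongs lying flat along their x, 350 mm long, 95 mm wide. Origin about the middle, on the bench.
- file: Bystander: flat file with a wooden handle, 305 mm long, lying along its x, handle to -x. Origin on the bench, under the blade.
- brush: Bystander: bench brush with a wooden handle, lying along its x. Origin at its underside.
Things that resemble listed ones, but are neither listed nor needed, are in the scene too. Of the things that look like the mallet, take the one that is farthest from the robot's base at the start.

How it is judged:
On the way, in this order (a step that is already met when the one before it is completed fails the run):
1. the mallet is lifted off the bench by its handle while the pin is still up (height (world z) of mallet_head above 0.1 m and contact force between the fingers and mallet above 0.5 N and value of joint pin below 0.005 m and distance between the grasp point and mallet_head above 0.035 m), for 0.1 s.
2. the pin is fully down (18 mm or more) with the mallet's face on it (value of joint pin above 0.018 m and horizontal distance between mallet_head and pin_top below 0.036 m and distance between mallet_head and pin_top below 0.06 m and angle between the z axis of mallet and the z axis of stand, either way round below 0.5 rad).
3. the mallet is back on the bench, let go and at rest (height (world z) of mallet_head below 0.06 m and contact force between the fingers and mallet below 0.1 N and linear speed of mallet below 0.02 m/s), for 0.2 s.
4. the casting is drawn right out of the die, upright and gripped (z of casting in the frame of stand above 0.14 m and angle between casting's own z axis and vertical below 0.5 rad and contact force between the fingers and casting above 0.5 N).
At the end, for the whole second after the job is handed in: The casting is held by the gripper alone, still, its axis within 40 degrees of level and its middle at least 190 mm above the bench (50 mm above the die's rim); the mallet lies or stands on the bench, let go; the pin is still down (12 mm or more) (all of step 3 and height (world z) of casting_mid above 0.19 m and angle between casting's own z axis and vertical between 0.87 and 2.27 rad and contact force between the fingers and casting above 0.5 N and contact force between casting and stand below 0.1 N and contact force between casting and mallet below 0.1 N and linear speed of casting below 0.03 m/s and angular speed of casting below 0.2 rad/s and value of joint pin above 0.012 m); the arm keeps its last pose, push and grip.
It fails at once if the casting is dropped (height (world z) of casting_mid below 0.07 m).
It fails at once if a bystander is moved by more than 25 mm (distance of any of old_casting, crucible, mould_box, tongs, file, brush from where it was at the start of the episode above 0.025 m).
It also fails if it takes over 64 s, if anything falls off the work surface, if the arm or the gripper's body presses on something with over 40 N, if the wrist force passes 120 N, or if a joint passes its speed limit or range.

ROBOT

A 6-joint arm with a two-finger parallel gripper is mounted at the origin on the work surface. World frame = base frame: x ahead of the robot, y to its left, z up, the work surface at z = 0. Lengths are in m, angles in rad, forces in N, time in s.
With the tool pointing down it reaches from about 0.375 to 0.975 m from the base axis. Payload 3.8 kg.
Tool frame: the origin (TCP) lies on the centre line of the jaws, within the pads' length; the fingertips stand 17 mm ahead of it and the grasp point (between the pads) lies 2 mm behind it (manip.tips_ahead is the distance from the TCP to the fingertips, in m); z points along the fingers, y is the line along which they close (so a half turn about z gives the same grasp; the last joint's range is limited). The gripper opens to 85 mm and grips with 20 to 120 N. Pads are 22 mm wide; open, the fingers measure 114 mm over their backs; the gripper's body (76 mm by 85 mm) begins 54 mm behind the grasp point. The pads swing forward as they close: fully open they stand 13 mm farther back than shut.
Start: joints at [1.064, 0.264, 1.604, -0, 1.274, -0.037], TCP at [0.306, 0.602, 0.248] pointing down, gripper open.
Joint ranges: [-2.63, 2.63], [-0.94, 2.18], [0.31, 2.57], [-1.31, 4.45], [0, 2.66], [-2.55, 2.55]. Speed limits (rad/s): [2.57, 2.57, 3.14, 3.14, 3.14, 3.14].

INTERFACE

Orientations are given as [roll, pitch, yaw] about the fixed x, y, z axes, in that order (R = Rz(yaw) Ry(pitch) Rx(roll)).
In Python, from plant import manip gives the robot as it stands.
- The arm moves only by the tool arm_command, never from a script. Its argument "series" is a list of rows, each an object with "grip": the gripper's target within -1 to 1 (fully open at 1, half-way at 0, shut at -1); "translation": the shift along the tool's x, y, z each as a share of 750 mm, from -1 to 1, a list of three; "turn": the turn, a rotation vector about the tool's x, y, z each as a share of pi/2 rad, from -1 to 1, a list of three. In form: [{"grip": grip, "translation": [tx, ty, tz], "turn": [ax, ay, az]}, ...]. A call has 1 to 8 rows; each row is the pose to reach, as a shift and turn from the pose commanded when the call began, along the tool's axes at that moment; what a row does not reach only later rows make up. A row lasts 1/10 s, in which the tool goes at most 50 mm and 8.59 degrees, less where a joint would pass 70% of its speed; a pose out of reach is approached as far as the arm can. A call with a number of a shift or a turn outside -1 to 1 is refused whole. A call with a gripper value outside its range is refused whole. The fingers move at their own pace and stop on an object; the grip force is fixed at half the most. Time passes only in rows, so rows that repeat a pose let the fingers close. It gives the time, the measured TCP pose, the force, the opening and the grip force at its end, in the units of the state.
- manip.get_obs(): the state, without advancing time (a new reading comes with each control period).
- manip.capture(name): name is "scene" or "side" or "wrist"; returns a dict with "image" (420x560x3 uint8, red, green, blue), "fx", "fy", "cx", "cy" (pixels), "xyz" and "attitude" of the camera in the world. Camera axes: x right, y up, looking along -z (the intrinsics and any distortion apply to the point x, -y, -z); pixel columns grow to the right and rows downward; lengths in m; the calibration is good to about 2 mm. A picture is of the moment at which its call begins. There is no depth.
- manip.job_done(): hands the job in; it is judged then, once.
Trained networks look in the newest picture that a camera, given by its name, has taken for a name from the list of things; names that differ only in an ending like _2 or _b are one class to them, and where a whole thing is asked for, a point or a joint stands for the part that bears it (a point fixed in the world has none). Each returns a list of dicts, best first, with "conf" (0 to 1); they miss things now and then, are a little off and sometimes report something else, mostly with a low value. They report only what shows in the picture. A call takes as long as a camera call. They do not tell look-alikes from the thing itself.
- manip.recognise(camera, label): "at" ([row, column] in pixels, amid what is visible of it).
The state is a dict: "t": time; "joint_positions": joint angles; "dq": joint speeds; "joint_torque": joint torques, N m; "tcp_pos": TCP position; "orientation": TCP orientation; "force": force on the tool from outside, world axes, zero at the start; "moment": the same for the moment, N m; "finger_gap": finger opening in m; "finger_force": force on a finger pad.
Only numpy, scipy, OpenCV 4.12 (cv2) and the standard library are available. Lean on these libraries where they do the work, as an engineer would, in place of code of your own. Each camera call takes 0.05 s, during which the arm holds its last target. There are 200 camera calls.

## Working session

There is one attempt and no reset: what is moved stays moved. The work goes in short steps, Python scripts to look and compute and a tool call to move; the robot and the scene stay as the last step left them, time stands still between calls to the robot, and variables do not carry over. Pictures are saved under pics/ and viewed, at most 13 in all, crops included, and the job is handed in when it is done.

Besides the shell and the picture viewer there is one more tool, called by a JSON object that holds its "name" and its "arguments", one argument or row to a line. arm_command: Moves the arm, as the interface text tells. Its arguments: {"type":"object","properties":{"series":{"type":"array"}},"required":["series"]}

```bash
mkdir -p pics; ls
cat > h.py <<'E'
import numpy as np,cv2
from scipy.spatial.transform import Rotation as R
from plant import manip
def save(c,n):
    d=manip.capture(c); cv2.imwrite(f'pics/{n}.png',cv2.cvtColor(d['image'],cv2.COLOR_RGB2BGR)); return d
def rot(d):
    a=np.array(d['attitude'],float)
    return a if a.shape==(3,3) else (R.from_euler('xyz',a).as_matrix() if a.size==3 else R.from_quat(a).as_matrix())
def ray(d,rc):
    v=np.array([(rc[1]-d['cx'])/d['fx'],-(rc[0]-d['cy'])/d['fy'],-1.]); return np.array(d['xyz']),rot(d)@v
def onz(d,rc,z):
    o,v=ray(d,rc); return o+v*(z-o[2])/v[2]
def proj(d,p):
    q=rot(d).T@(np.array(p)-d['xyz']); return [d['cy']-d['fy']*q[1]/-q[2], d['cx']+d['fx']*q[0]/-q[2]]
E
python3 - <<'E'
from h import *
np.set_printoptions(precision=3,suppress=True)
for c in ['scene','side']:
    d=save(c,c); print(c,{k:v for k,v in d.items() if k!='image'})
    for l in ['stand','pin_top','casting','mallet','mallet_head','mallet_grip','old_casting','crucible','mould_box','tongs','file','brush']:
        for r in manip.recognise(c,l)[:4]:
            print(l,np.round(r['at']),round(r['conf'],2),onz(d,r['at'],.05))
print(manip.get_obs())
E
```

```text
pics
scene {'fx': 455.47199401976735, 'fy': 455.47199401976735, 'cx': 276.184344885726, 'cy': 208.23290523279522, 'xyz': array([ 0.899, -0.643,  1.142]), 'attitude': array([ 0.62 , -0.006,  0.583])}
stand [292. 255.] 0.58 [ 0.576 -0.243  0.05 ]
casting [262. 264.] 0.73 [ 0.545 -0.155  0.05 ]
mallet [193. 228.] 0.77 [ 0.323 -0.021  0.05 ]
mallet [178. 331.] 0.61 [0.552 0.204 0.05 ]
mallet [290. 352.] 0.55 [ 0.785 -0.098  0.05 ]
mallet_head [175. 325.] 0.88 [0.533 0.202 0.05 ]
mallet_head [194. 230.] 0.69 [ 0.33  -0.021  0.05 ]
mallet_grip [193. 230.] 0.85 [ 0.329 -0.019  0.05 ]
mallet_grip [175. 331.] 0.73 [0.546 0.214 0.05 ]
old_casting [251. 329.] 0.65 [ 0.675 -0.028  0.05 ]
old_casting [290. 242.] 0.34 [ 0.544 -0.257  0.05 ]
crucible [126. 371.] 0.57 [0.555 0.475 0.05 ]
mould_box [384. 206.] 0.63 [ 0.614 -0.494  0.05 ]
tongs [290. 352.] 0.57 [ 0.785 -0.099  0.05 ]
tongs [383. 208.] 0.16 [ 0.617 -0.49   0.05 ]
file [182. 373.] 0.77 [0.668 0.259 0.05 ]
brush [124. 282.] 0.88 [0.299 0.316 0.05 ]
side {'fx': 513.525790834952, 'fy': 513.525790834952, 'cx': 279.4486800116011, 'cy': 213.1
[... 656 characters left out ...]
0.564 0.497 0.05 ]
crucible [178. 273.] 0.23 [0.529 0.214 0.05 ]
mould_box [377. 360.] 0.88 [ 0.62  -0.494  0.05 ]
tongs [233. 360.] 0.9 [ 0.739 -0.064  0.05 ]
file [168. 303.] 0.55 [0.635 0.243 0.05 ]
brush [172. 189.] 0.66 [0.265 0.287 0.05 ]
{'t': 1.3, 'joint_positions': array([ 1.064,  0.264,  1.604, -0.   ,  1.274, -0.037]), 'dq': array([ 0.   ,  0.   ,  0.   , -0.   ,  0.001, -0.001]), 'joint_torque': array([  0.001, -51.506, -36.772,   0.   ,   0.001,  -0.   ]), 'tcp_pos': array([0.306, 0.602, 0.248]), 'orientation': array([3.142, 0.   , 2.672]), 'force': array([ 0.242, -0.085,  0.241]), 'moment': array([-0.031,  0.013,  0.002]), 'finger_force': 0.0, 'finger_gap': 0.08518344626764296}
```

View pics/scene.png

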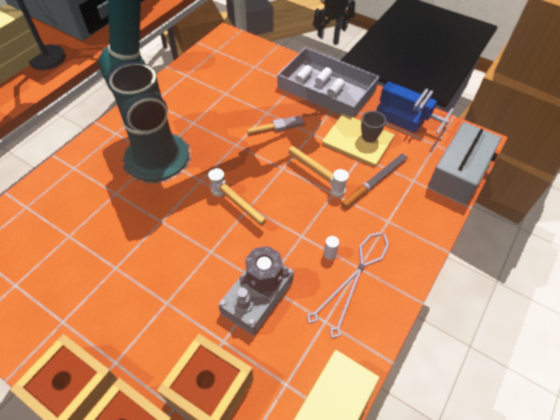

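View pics/side.png

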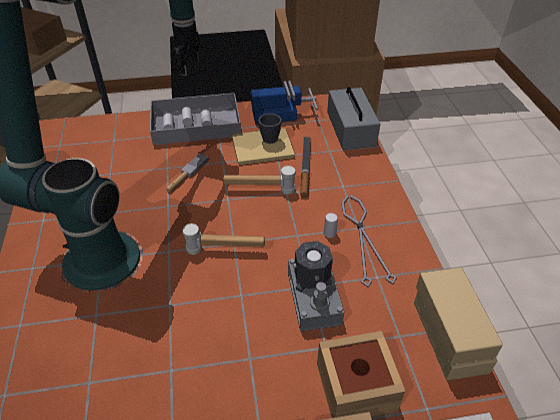

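The scene and side pictures agree. Mallet look-alikes are A, with its head at scene (r183,c217) and side (r240,c192), and B, with its head at scene (r182,c340) and side (r180,c289). B is farther from the base, so I take B. Its handle runs to scene (r151,c291), and the file lies just beyond its head. The die is at scene (r264,c264) and the pin at scene (r292,c242). Next, one close crop for checking and measuring.

Run:
```python
import cv2,numpy as np
s=cv2.imread('pics/scene.png');d=cv2.imread('pics/side.png')
def c(im,r,cc,h=74,w=100): return cv2.resize(im[r:r+h,cc:cc+w],None,fx=4,fy=4,interpolation=cv2.INTER_CUBIC)
t=np.vstack([np.hstack([c(s,140,270),c(d,140,215)]),np.hstack([c(s,244,205),c(d,236,265)])])
cv2.imwrite('pics/crop.png',t)
```

```text
(no output)
```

View pics/crop.png

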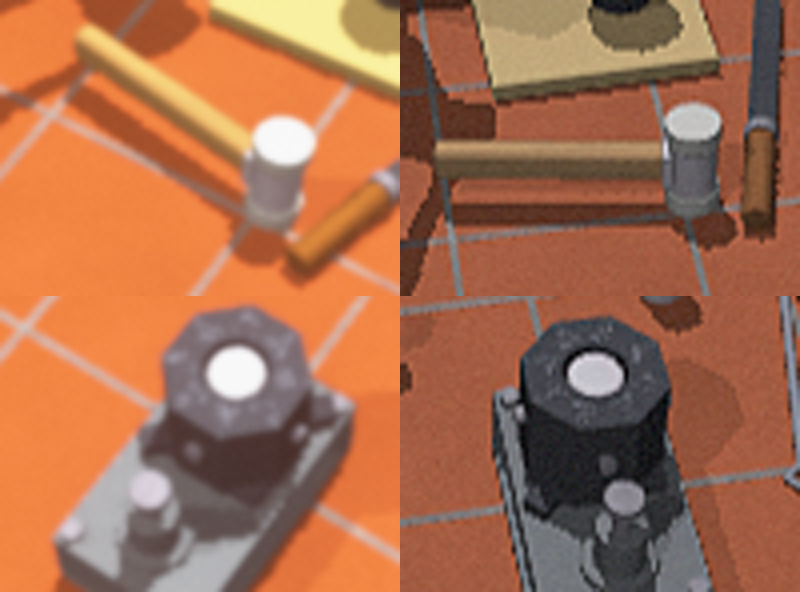

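Crop: mallet B's white top face is at scene (r175.2,c341) and side (r170.2,c288). Its handle end is at scene (r150.5,c290.5). The casting top is at scene (r263,c264.2), and the pin head at scene (r292.7,c243) and side (r286.2,c321).

```bash
cat >> h.py <<'E'
def tri(obs):
    A=np.zeros((3,3));b=np.zeros(3)
    for d,rc in obs:
        o,v=ray(d,rc);v=v/np.linalg.norm(v);P=np.eye(3)-np.outer(v,v);A+=P;b+=P@o
    return np.linalg.solve(A,b)
E
python3 - <<'E'
from h import *
np.set_printoptions(precision=4,suppress=True)
s=manip.capture('scene');d=manip.capture('side')
for n,a,b,z in [('mtop',(175.2,341),(170.2,288),.084),('hend',(150.5,290.5),(180,224.5),.045),('cast',(263,264.2),(255.7,313.7),.139),('pin',(292.7,243),(286.2,321),.13),('oldc_top',(240,332),(216.5,332),.07),('filetip',(204,345),(194,304),.01)]:
    print(n,onz(s,a,z),onz(d,b,z),tri([(s,a),(d,b)]))
E
```

```text
mtop [0.5831 0.2017 0.084 ] [0.5766 0.2032 0.084 ] [0.5792 0.2111 0.0749]
hend [0.3843 0.2333 0.045 ] [0.376  0.2338 0.045 ] [0.3771 0.2454 0.0325]
cast [ 0.5767 -0.1983  0.139 ] [ 0.5705 -0.1991  0.139 ] [ 0.573  -0.1931  0.13  ]
pin [ 0.5769 -0.2895  0.13  ] [ 0.5697 -0.2889  0.13  ] [ 0.5727 -0.2844  0.1208]
oldc_top [ 0.6699 -0.0049  0.07  ] [ 0.6698 -0.0057  0.07  ] [ 0.6699 -0.0048  0.0694]
filetip [0.6267 0.1664 0.01  ] [0.6229 0.1645 0.01  ] [0.6248 0.1718 0.0028]
```

```bash
cat >> h.py <<'E'
def plan(p,rpy,cmd=None):
    """translation shares and turn shares from the measured (or given) pose to p, rpy"""
    o=manip.get_obs(); p0,r0=cmd or (o['tcp_pos'],o['orientation'])
    M=R.from_euler('xyz',r0); T=R.from_euler('xyz',rpy)
    print('trans',np.round(M.inv().apply(np.array(p)-p0)/.75,4),'turn',np.round((M.inv()*T).as_rotvec()/(np.pi/2),4))
E
python3 - <<'E'
from h import *
s=manip.capture('scene');d=manip.capture('side')
plan([.5286,.210,.16],[np.pi,0,2.988])
print(onz(d,(164,237.5),.018),onz(d,(156,294.5),.018))
E
```

```text
trans [-0.5017 -0.3312  0.1177] turn [-0.      0.     -0.2013]
[0.42753328 0.33939799 0.018     ] [0.62645463 0.3503252  0.018     ]
```

{"name": "arm_command", "arguments": {
  "series": [
    {"grip": 0.3,"translation": [-0.5017,-0.3312,0.1177],"turn": [0,0,-0.2013]},
    {"grip": 0.3,"translation": [-0.5017,-0.3312,0.1177],"turn": [0,0,-0.2013]},
    {"grip": 0.3,"translation": [-0.5017,-0.3312,0.1177],"turn": [0,0,-0.2013]},
    {"grip": 0.3,"translation": [-0.5017,-0.3312,0.1177],"turn": [0,0,-0.2013]},
    {"grip": 0.3,"translation": [-0.5017,-0.3312,0.1177],"turn": [0,0,-0.2013]},
    {"grip": 0.3,"translation": [-0.5017,-0.3312,0.1177],"turn": [0,0,-0.2013]},
    {"grip": 0.3,"translation": [-0.5017,-0.3312,0.1177],"turn": [0,0,-0.2013]},
    {"grip": 0.3,"translation": [-0.5017,-0.3312,0.1177],"turn": [0,0,-0.2013]}
  ]
}}

```text
t: 2.3
tcp_pos: [0.5006, 0.259, 0.1715]
orientation: [3.141, 0.001, 2.988]
force: [1.2, 0.0, 0.0]
finger_gap: 0.0554
finger_force: 0.0
```

{"name": "arm_command", "arguments": {
  "series": [
    {"grip": 0.3,"translation": [0,0,0],"turn": [0,0,0]}
  ]
}}

```text
t: 2.4
tcp_pos: [0.5014, 0.2554, 0.17]
orientation: [-3.139, -0.001, 2.982]
force: [0.1, 0.9, -0.3]
finger_gap: 0.0554
finger_force: 0.0
```

Run:
```python
from h import *
d=save('wrist','w1'); o=manip.get_obs(); print(o['t'],o['tcp_pos'],o['orientation'],o['finger_gap'],o['joint_positions'])
print(d['xyz'],d['attitude'],d['fx'])
for n,p in [('mtop',(.58,.2025,.084)),('hend',(.378,.234,.045)),('grip',(.5286,.210,.056))]: print(n,proj(d,p))
```

```text
2.45 [0.50056741 0.25790662 0.17070784] [-3.14063773e+00 -1.05173486e-03  2.98278542e+00] 0.05554119665127309 [ 4.31644411e-01  1.16452081e-01  1.92682983e+00 -2.33093070e-04
  1.09971605e+00 -9.80239253e-01]
[0.43401082 0.26658619 0.29529817] [-0.27624712  0.00313796  1.41091529] 291.3290399557345
mtop [np.float64(317.7747043327982), np.float64(230.27115804704403)]
hend [np.float64(60.65222049229874), np.float64(225.32065761226374)]
grip [np.float64(247.4649646529787), np.float64(231.80250477139867)]
```

View pics/w1.png

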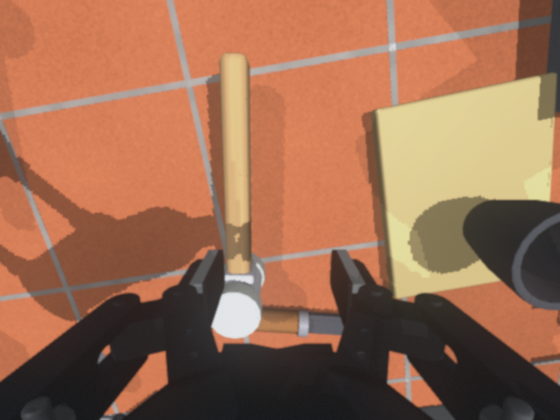

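The wrist view shows mallet B's top face at about (r312,c237) and its handle end at (r58,c234). The handle is nearly aligned and lies left of the jaws. Refining from that.

Run:
```python
from h import *
d=manip.capture('wrist')
h=onz(d,(312,237),.084); e=onz(d,(58,234),.056); m=onz(d,(220,237.5),.056)
print(h,e,m)
v=(e-h)[:2]; L=np.hypot(*v); v/=L; print(L, np.arctan2(-v[1],-v[0]))
# line through handle points e,m
u=(e-m)[:2];u/=np.hypot(*u);print('handle yaw',np.arctan2(-u[1],-u[0]))
g=h[:2]+.052*u; print('grip',g)
yaw=np.pi+np.arctan2(-u[1],-u[0])
plan([g[0],g[1],.10],[np.pi,0,yaw]); plan([g[0],g[1],.041],[np.pi,0,yaw])
```

```text
[0.57493737 0.21176622 0.084     ] [0.3787648  0.24475322 0.056     ] [0.50367145 0.22260022 0.056     ]
0.1989266638096779 -0.16659445284658225
handle yaw -0.17553119461363395
grip [0.52373641 0.22084705]
trans [-0.0392 -0.0462  0.0949] turn [ 0.0001 -0.0005  0.0119]
trans [-0.0393 -0.0462  0.1736] turn [ 0.0001 -0.0005  0.0119]
```

{"name": "arm_command", "arguments": {
  "series": [
    {"grip": 0.3,"translation": [-0.039,-0.044,0.08],"turn": [0,0,0.01]},
    {"grip": 0.3,"translation": [-0.039,-0.044,0.08],"turn": [0,0,0.01]},
    {"grip": 0.3,"translation": [-0.039,-0.044,0.08],"turn": [0,0,0.01]},
    {"grip": 0.3,"translation": [-0.039,-0.044,0.08],"turn": [0,0,0.01]}
  ]
}}

```text
t: 2.9
tcp_pos: [0.5232, 0.2251, 0.1117]
orientation: [3.141, -0.001, 2.973]
force: [0.6, -0.0, -0.0]
finger_gap: 0.0551
finger_force: 0.0
```

Run:
```python
from h import *
d=save('wrist','w2'); o=manip.get_obs(); print(o['t'],o['tcp_pos'],o['orientation'],o['finger_gap'])
R0=R.from_euler('xyz',o['orientation']).as_matrix()
for k in (-.028,.028): print('tips',proj(d,o['tcp_pos']+R0@[0,k,.017]))
```

```text
2.95 [0.52384235 0.2254196  0.11266153] [3.14025574e+00 1.14287700e-03 2.97362638e+00] 0.05581024990719265
tips [np.float64(262.3026182247035), np.float64(225.39462273566068)]
tips [np.float64(262.2624073525386), np.float64(330.8322299545153)]
```

View pics/w2.png

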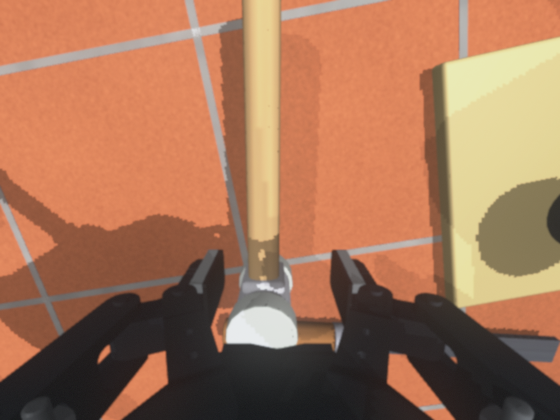

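The handle is at c264 against a jaw midline of c278, and it's parallel, so I shift 8.5 mm in −y, descend and close.

{"name": "arm_command", "arguments": {
  "series": [
    {"grip": 0.3,"translation": [0,-0.0113,0.03],"turn": [0,0,0]},
    {"grip": 0.3,"translation": [0,-0.0113,0.094],"turn": [0,0,0]},
    {"grip": 0.3,"translation": [0,-0.0113,0.094],"turn": [0,0,0]},
    {"grip": -1,"translation": [0,-0.0113,0.094],"turn": [0,0,0]},
    {"grip": -1,"translation": [0,-0.0113,0.094],"turn": [0,0,0]},
    {"grip": -1,"translation": [0,-0.0113,0.094],"turn": [0,0,0]},
    {"grip": -1,"translation": [0,-0.0113,0.094],"turn": [0,0,0]},
    {"grip": -1,"translation": [0,-0.0113,0.094],"turn": [0,0,0]}
  ]
}}

```text
t: 3.75
tcp_pos: [0.5242, 0.2164, 0.044]
orientation: [3.139, 0.004, 2.972]
force: [-2.6, 0.5, 8.0]
finger_gap: 0.0213
finger_force: 60.0
```

{"name": "arm_command", "arguments": {
  "series": [
    {"grip": -1,"translation": [0,0,-0.05],"turn": [0,0,0]},
    {"grip": -1,"translation": [0,0,-0.1],"turn": [0,0,0]},
    {"grip": -1,"translation": [0,0,-0.16],"turn": [0,0,0]},
    {"grip": -1,"translation": [0,0,-0.22],"turn": [0,0,0]},
    {"grip": -1,"translation": [0,0,-0.28],"turn": [0,0,0]},
    {"grip": -1,"translation": [0,0,-0.28],"turn": [0,0,0]}
  ]
}}

```text
t: 4.35
tcp_pos: [0.5261, 0.2168, 0.2597]
orientation: [3.134, 0.013, 2.972]
force: [2.3, 0.9, -4.9]
finger_gap: 0.021
finger_force: 60.4
```

Run:
```python
from h import *
o=manip.get_obs(); print(o['t'],o['tcp_pos'],o['orientation'],o['finger_gap'],o['finger_force'],o['force'],o['moment'],o['joint_positions'])
d=manip.capture('wrist');cr=[d['image'][200:,120:440]]
s=manip.capture('side');cr.append(s['image'][30:250,160:480])
cv2.imwrite('pics/l.png',cv2.cvtColor(np.hstack([cv2.resize(x,(400,275)) for x in cr]),cv2.COLOR_RGB2BGR))
# head target over pin: mallet grip offset along -tool x = head direction
R0=R.from_euler('xyz',o['orientation']).as_matrix(); print('tool x',R0[:,0])
```

```text
4.35 [0.5261319  0.21681396 0.25966875] [3.13407882 0.01268869 2.97217353] 0.020977118689626782 60.43570518493652 [ 2.34161348  0.89924186 -4.89688756] [0.0992546  0.00988864 0.02419699] [ 3.46957987e-01  4.78062991e-02  1.83080954e+00  2.84257311e-04
  1.24823285e+00 -1.05455501e+00]
tool x [-0.98560353  0.16859625 -0.01268835]
```

View pics/l.png

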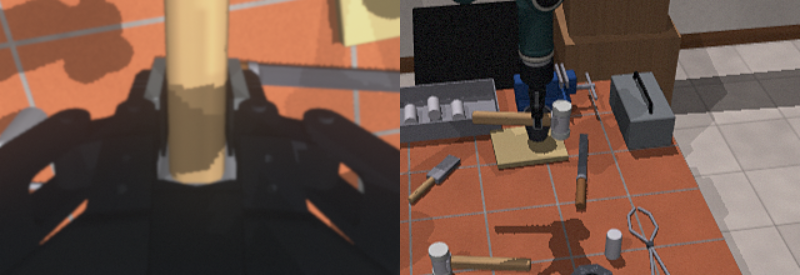

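Mallet B is gripped and level in both views, with the head clear of the bench. I carry it to the pin.

Run:
```python
from h import *
plan([.519,-.287,.25],[np.pi,0,np.pi])
```

```text
trans [-0.1088 -0.6609  0.0018] turn [ 0.0006  0.001  -0.1079]
```

{"name": "arm_command", "arguments": {
  "series": [
    {"grip": -1,"translation": [-0.015,-0.1,0],"turn": [0,0,-0.02]},
    {"grip": -1,"translation": [-0.109,-0.661,0.002],"turn": [0,0,-0.108]},
    {"grip": -1,"translation": [-0.109,-0.661,0.002],"turn": [0,0,-0.108]},
    {"grip": -1,"translation": [-0.109,-0.661,0.002],"turn": [0,0,-0.108]},
    {"grip": -1,"translation": [-0.109,-0.661,0.002],"turn": [0,0,-0.108]},
    {"grip": -1,"translation": [-0.109,-0.661,0.002],"turn": [0,0,-0.108]},
    {"grip": -1,"translation": [-0.109,-0.661,0.002],"turn": [0,0,-0.108]},
    {"grip": -1,"translation": [-0.109,-0.661,0.002],"turn": [0,0,-0.108]}
  ]
}}

```text
t: 5.25
tcp_pos: [0.5168, -0.1838, 0.2454]
orientation: [3.139, -0.007, -3.141]
force: [0.6, -0.2, -6.7]
finger_gap: 0.0211
finger_force: 61.0
```

Run:
```python
from h import *
plan([.519,-.287,.23],[np.pi,0,np.pi]);print(manip.get_obs()['orientation'])
```

```text
trans [-0.0031 -0.1376  0.0201] turn [ 0.0018 -0.0044  0.0002]
[ 3.13876779 -0.00698714 -3.1413423 ]
```

{"name": "arm_command", "arguments": {
  "series": [
    {"grip": -1,"translation": [-0.003,-0.1,0.01],"turn": [0,0,0]},
    {"grip": -1,"translation": [-0.003,-0.1,0.01],"turn": [0,0,0]},
    {"grip": -1,"translation": [-0.003,-0.1,0.01],"turn": [0,0,0]}
  ]
}}

```text
t: 5.55
tcp_pos: [0.519, -0.2605, 0.2371]
orientation: [3.139, -0.008, 3.138]
force: [0.5, -0.2, -6.5]
finger_gap: 0.0215
finger_force: 61.1
```

Run:
```python
from h import *
plan([.519,-.287,.20],[np.pi,0,np.pi]);o=manip.get_obs();print(o['tcp_pos'],o['orientation'],o['moment'])
a=manip.capture('scene');s=manip.capture('side')
c=[cv2.resize(a['image'][200:340,170:370],(400,280),interpolation=cv2.INTER_CUBIC),cv2.resize(s['image'][180:320,220:420],(400,280),interpolation=cv2.INTER_CUBIC)]
cv2.imwrite('pics/p.png',cv2.cvtColor(np.hstack(c),cv2.COLOR_RGB2BGR))
```

```text
trans [-0.0005 -0.0354  0.0494] turn [ 0.0014 -0.0049 -0.0026]
[ 0.51902645 -0.26051477  0.23711074] [ 3.13941225 -0.00769976  3.13753437] [0.01065607 0.23531971 0.02978339]
```

View pics/p.png

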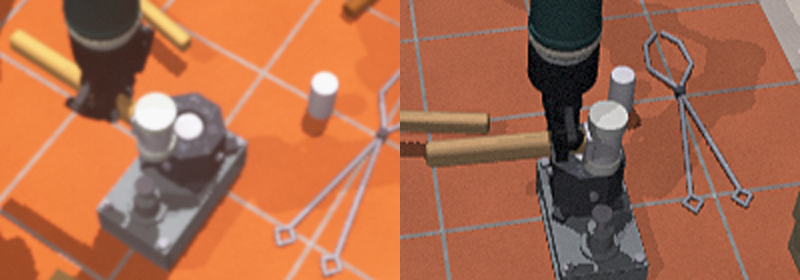

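The head top is at scene (r255,c248.5) and side (r238,c324), still short of the pin in y. I triangulate it with the same cameras used for the pin.

Run:
```python
from h import *
a=manip.capture('scene');s=manip.capture('side')
print(tri([(a,(255,248.5)),(s,(238,324))]), onz(a,(255,248.5),.278),onz(s,(238,324),.278)); o=manip.get_obs();print(o['tcp_pos'])
```

```text
[ 0.57667704 -0.2561952   0.26569679] [ 0.58189702 -0.26260049  0.278     ] [ 0.57305275 -0.26572127  0.278     ]
[ 0.5206896  -0.25628397  0.23975442]
```

{"name": "arm_command", "arguments": {
  "series": [
    {"grip": -1,"translation": [0.005,-0.0385,0.02],"turn": [0,0,0]},
    {"grip": -1,"translation": [0.005,-0.0385,0.05],"turn": [0,0,0]},
    {"grip": -1,"translation": [0.005,-0.0385,0.07],"turn": [0,0,0]},
    {"grip": -1,"translation": [0.005,-0.0385,0.076],"turn": [0,0,0]},
    {"grip": -1,"translation": [0.005,-0.0385,0.076],"turn": [0,0,0]}
  ]
}}

```text
t: 6.25
tcp_pos: [0.5176, -0.2851, 0.1839]
orientation: [3.14, -0.002, -3.14]
force: [0.6, 0.1, -7.3]
finger_gap: 0.0209
finger_force: 61.0
```

{"name": "arm_command", "arguments": {
  "series": [
    {"grip": -1,"translation": [0,0,0.007],"turn": [0,0,0]},
    {"grip": -1,"translation": [0,0,0.014],"turn": [0,0,0]},
    {"grip": -1,"translation": [0,0,0.02],"turn": [0,0,0]}
  ]
}}

```text
t: 6.55
tcp_pos: [0.5193, -0.287, 0.1727]
orientation: [-3.14, 0.003, -3.141]
force: [-3.8, 2.7, 6.2]
finger_gap: 0.0212
finger_force: 63.0
```

Contact made. Press on gradually.

{"name": "arm_command", "arguments": {
  "series": [
    {"grip": -1,"translation": [0,0,0.005],"turn": [0,0,0]},
    {"grip": -1,"translation": [0,0,0.01],"turn": [0,0,0]},
    {"grip": -1,"translation": [0,0,0.015],"turn": [0,0,0]},
    {"grip": -1,"translation": [0,0,0.018],"turn": [0,0,0]}
  ]
}}

```text
t: 6.95
tcp_pos: [0.5193, -0.287, 0.1593]
orientation: [-3.14, 0.003, -3.141]
force: [-4.8, 2.7, 5.9]
finger_gap: 0.0212
finger_force: 62.9
```

{"name": "arm_command", "arguments": {
  "series": [
    {"grip": -1,"translation": [0,0,0.003],"turn": [0,0,0]},
    {"grip": -1,"translation": [0,0,0.006],"turn": [0,0,0]},
    {"grip": -1,"translation": [0,0,0.006],"turn": [0,0,0]}
  ]
}}

```text
t: 7.25
tcp_pos: [0.5192, -0.2872, 0.1557]
orientation: [-3.14, 0.003, -3.141]
force: [-6.1, 3.5, 9.0]
finger_gap: 0.0208
finger_force: 63.5
```

{"name": "arm_command", "arguments": {
  "series": [
    {"grip": -1,"translation": [0,0,0.003],"turn": [0,0,0]},
    {"grip": -1,"translation": [0,0,0.005],"turn": [0,0,0]},
    {"grip": -1,"translation": [0,0,0.005],"turn": [0,0,0]}
  ]
}}

```text
t: 7.55
tcp_pos: [0.5187, -0.2875, 0.1539]
orientation: [-3.14, 0.002, -3.141]
force: [-12.5, 4.4, 19.4]
finger_gap: 0.0213
finger_force: 65.2
```

{"name": "arm_command", "arguments": {
  "series": [
    {"grip": -1,"translation": [0,0,0.003],"turn": [0,0,0]},
    {"grip": -1,"translation": [0,0,0.005],"turn": [0,0,0]},
    {"grip": -1,"translation": [0,0,0.005],"turn": [0,0,0]}
  ]
}}

```text
t: 7.85
tcp_pos: [0.5181, -0.2877, 0.1525]
orientation: [-3.139, 0.001, -3.141]
force: [-19.9, 7.5, 32.0]
finger_gap: 0.0213
finger_force: 67.6
```

Run:
```python
from h import *
a=manip.capture('scene');s=manip.capture('side')
c=[cv2.resize(a['image'][200:340,170:370],(400,280),interpolation=cv2.INTER_CUBIC),cv2.resize(s['image'][200:340,220:420],(400,280),interpolation=cv2.INTER_CUBIC)]
cv2.imwrite('pics/q.png',cv2.cvtColor(np.hstack(c),cv2.COLOR_RGB2BGR))
```

```text
(no output)
```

View pics/q.png

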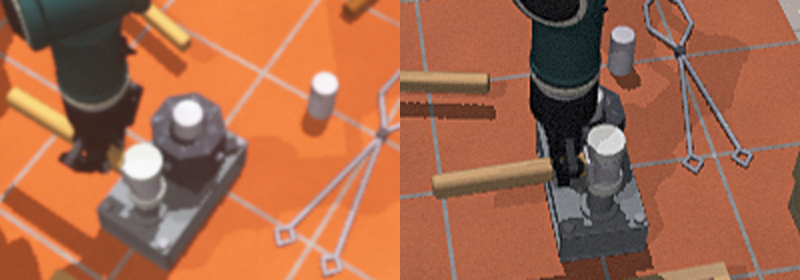

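The pin has bottomed out: z stalled at .1525 and the force rose to 32 N. The casting now stands well out of the die. I raise the mallet and carry it back to its old spot.

{"name": "arm_command", "arguments": {
  "series": [
    {"grip": -1,"translation": [0,0,-0.02],"turn": [0,0,0]},
    {"grip": -1,"translation": [0,0,-0.06],"turn": [0,0,0]},
    {"grip": -1,"translation": [0,0,-0.12],"turn": [0,0,0]},
    {"grip": -1,"translation": [0,0,-0.16],"turn": [0,0,0]},
    {"grip": -1,"translation": [0,0,-0.16],"turn": [0,0,0]},
    {"grip": -1,"translation": [0,0,-0.16],"turn": [0,0,0]}
  ]
}}

```text
t: 8.55
tcp_pos: [0.5183, -0.2868, 0.2643]
orientation: [-3.141, 0.001, -3.141]
force: [-0.4, 0.2, -7.2]
finger_gap: 0.0209
finger_force: 62.3
```

Run:
```python
from h import *
plan([.524,.2164,.25],[np.pi,0,2.972])
```

```text
trans [-0.0077  0.6709  0.0188] turn [-0.0002  0.0004  0.1081]
```

{"name": "arm_command", "arguments": {
  "series": [
    {"grip": -1,"translation": [-0.001,0.04,0],"turn": [0,0,0]},
    {"grip": -1,"translation": [-0.008,0.671,0],"turn": [0,0,0.108]},
    {"grip": -1,"translation": [-0.008,0.671,0],"turn": [0,0,0.108]},
    {"grip": -1,"translation": [-0.008,0.671,0],"turn": [0,0,0.108]},
    {"grip": -1,"translation": [-0.008,0.671,0],"turn": [0,0,0.108]},
    {"grip": -1,"translation": [-0.008,0.671,0],"turn": [0,0,0.108]},
    {"grip": -1,"translation": [-0.008,0.671,0],"turn": [0,0,0.108]},
    {"grip": -1,"translation": [-0.008,0.671,0],"turn": [0,0,0.108]}
  ]
}}

```text
t: 9.35
tcp_pos: [0.5203, 0.0931, 0.2606]
orientation: [-3.14, -0.006, 2.972]
force: [0.6, 0.4, -7.0]
finger_gap: 0.0213
finger_force: 62.1
```

{"name": "arm_command", "arguments": {
  "series": [
    {"grip": -1,"translation": [0,0,0],"turn": [0,0,0]},
    {"grip": -1,"translation": [0,0,0],"turn": [0,0,0]}
  ]
}}

```text
t: 9.55
tcp_pos: [0.5207, 0.0926, 0.261]
orientation: [-3.14, -0.006, 2.976]
force: [0.2, -0.8, -7.1]
finger_gap: 0.0212
finger_force: 62.3
```

Run:
```python
from h import *
plan([.524,.2164,.10],[np.pi,0,2.972])
```

```text
trans [0.0216 0.164  0.2145] turn [-0.0013 -0.0038  0.0024]
```

{"name": "arm_command", "arguments": {
  "series": [
    {"grip": -1,"translation": [0.0216,0.164,0.05],"turn": [0,0,0]},
    {"grip": -1,"translation": [0.0216,0.164,0.1],"turn": [0,0,0]},
    {"grip": -1,"translation": [0.0216,0.164,0.16],"turn": [0,0,0]},
    {"grip": -1,"translation": [0.0216,0.164,0.22],"turn": [0,0,0]},
    {"grip": -1,"translation": [0.0216,0.164,0.25],"turn": [0,0,0]},
    {"grip": -1,"translation": [0.0216,0.164,0.265],"turn": [0,0,0]},
    {"grip": -1,"translation": [0.0216,0.164,0.275],"turn": [0,0,0]},
    {"grip": -1,"translation": [0.0216,0.164,0.275],"turn": [0,0,0]}
  ]
}}

```text
t: 10.35
tcp_pos: [0.5282, 0.2142, 0.0586]
orientation: [-3.141, 0.0, 2.971]
force: [-0.3, 0.0, -6.2]
finger_gap: 0.0213
finger_force: 62.2
```

{"name": "arm_command", "arguments": {
  "series": [
    {"grip": -1,"translation": [0,0,0.004],"turn": [0,0,0]},
    {"grip": -1,"translation": [0,0,0.008],"turn": [0,0,0]},
    {"grip": -1,"translation": [0,0,0.008],"turn": [0,0,0]}
  ]
}}

```text
t: 10.65
tcp_pos: [0.5286, 0.2154, 0.054]
orientation: [3.14, 0.002, 2.972]
force: [0.1, 0.2, -6.3]
finger_gap: 0.0212
finger_force: 62.2
```

{"name": "arm_command", "arguments": {
  "series": [
    {"grip": -1,"translation": [0.005,0,0.004],"turn": [0,0,0]},
    {"grip": -1,"translation": [0.005,0,0.009],"turn": [0,0,0]},
    {"grip": -1,"translation": [0.005,0,0.012],"turn": [0,0,0]},
    {"grip": -1,"translation": [0.005,0,0.012],"turn": [0,0,0]}
  ]
}}

```text
t: 11.05
tcp_pos: [0.5237, 0.2161, 0.0444]
orientation: [-3.142, -0.0, 2.972]
force: [-4.0, -0.2, 0.3]
finger_gap: 0.021
finger_force: 63.3
```

Touching the bench. Release, wait, then rise.

{"name": "arm_command", "arguments": {
  "series": [
    {"grip": 0.3,"translation": [0,0,0],"turn": [0,0,0]},
    {"grip": 0.3,"translation": [0,0,0],"turn": [0,0,0]},
    {"grip": 0.3,"translation": [0,0,0],"turn": [0,0,0]},
    {"grip": 0.3,"translation": [0,0,0],"turn": [0,0,0]},
    {"grip": 0.3,"translation": [0,0,-0.05],"turn": [0,0,0]},
    {"grip": 0.3,"translation": [0,0,-0.11],"turn": [0,0,0]},
    {"grip": 0.3,"translation": [0,0,-0.17],"turn": [0,0,0]},
    {"grip": 0.3,"translation": [0,0,-0.22],"turn": [0,0,0]}
  ]
}}

```text
t: 11.85
tcp_pos: [0.5245, 0.2161, 0.2113]
orientation: [3.14, 0.002, 2.972]
force: [0.3, 0.2, -0.2]
finger_gap: 0.0554
finger_force: 0.0
```

{"name": "arm_command", "arguments": {
  "series": [
    {"grip": 0.8,"translation": [0,0,-0.03],"turn": [0,0,0]},
    {"grip": 0.8,"translation": [0,0,-0.06],"turn": [0,0,0]},
    {"grip": 0.8,"translation": [0,0,-0.06],"turn": [0,0,0]}
  ]
}}

```text
t: 12.15
tcp_pos: [0.5262, 0.2167, 0.258]
orientation: [3.138, 0.007, 2.972]
force: [0.9, -0.4, 0.2]
finger_gap: 0.0766
finger_force: 0.0
```

Run:
```python
from h import *
a=manip.capture('scene');s=manip.capture('side')
c=[cv2.resize(a['image'][150:325,170:420],(400,280),interpolation=cv2.INTER_CUBIC),cv2.resize(s['image'][150:325,170:420],(400,280),interpolation=cv2.INTER_CUBIC)]
cv2.imwrite('pics/r.png',cv2.cvtColor(np.hstack(c),cv2.COLOR_RGB2BGR))
plan([.5735,-.195,.28],[np.pi,0,np.pi/2-.334])
```

```text
trans [-0.1574 -0.529  -0.0353] turn [8.0000e-04 2.0000e-04 1.1048e+00]
```

View pics/r.png

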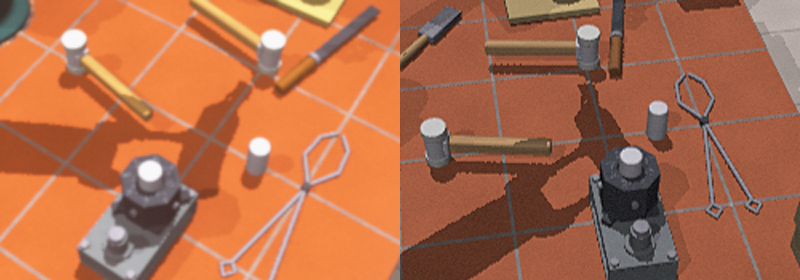

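The mallet stands on the bench beside the file, at scene crop (r50,c272). The casting stands out of the die, with its top at scene (r254,c264) and side (r246,c314). I move over it with the jaws closing radially.

{"name": "arm_command", "arguments": {
  "series": [
    {"grip": 1,"translation": [-0.157,-0.529,-0.035],"turn": [0,0,0.8]},
    {"grip": 1,"translation": [-0.157,-0.529,-0.035],"turn": [0,0,0.8]},
    {"grip": 1,"translation": [-0.157,-0.529,-0.035],"turn": [0,0,0.8]},
    {"grip": 1,"translation": [-0.157,-0.529,-0.035],"turn": [0,0,0.8]},
    {"grip": 1,"translation": [-0.157,-0.529,-0.035],"turn": [0,0,0.8]},
    {"grip": 1,"translation": [-0.157,-0.529,-0.035],"turn": [0,0,0.8]},
    {"grip": 1,"translation": [-0.157,-0.529,-0.035],"turn": [0,0,0.8]},
    {"grip": 1,"translation": [-0.157,-0.529,-0.035],"turn": [0,0,0.8]}
  ]
}}

```text
t: 13.05
tcp_pos: [0.5702, -0.1822, 0.2762]
orientation: [-3.138, -0.002, 1.766]
force: [1.5, 0.0, -0.5]
finger_gap: 0.0857
finger_force: 0.0
```

{"name": "arm_command", "arguments": {
  "series": [
    {"grip": 1,"translation": [0,0,0],"turn": [0,0,0]}
  ]
}}

```text
t: 13.15
tcp_pos: [0.5707, -0.1862, 0.2765]
orientation: [-3.139, 0.001, 1.764]
force: [0.1, 0.5, 0.0]
finger_gap: 0.0854
finger_force: 0.0
```

Run:
```python
from h import *
o=manip.get_obs();print(o['tcp_pos'],o['orientation'],o['joint_positions'])
plan([.5735,-.195,.28],[np.pi,0,np.pi/2-.334])
```

```text
[ 0.57066395 -0.18615648  0.27651533] [-3.13872476e+00  1.15901451e-03  1.76376431e+00] [-0.35545043  0.10843669  1.73457264 -0.00257783  1.30042726 -0.54772595]
trans [-0.0123  0.0014 -0.0046] turn [-0.0016  0.0012  0.3355]
```

{"name": "arm_command", "arguments": {
  "series": [
    {"grip": 1,"translation": [-0.0123,0.0014,0],"turn": [0,0,0.3355]},
    {"grip": 1,"translation": [-0.0123,0.0014,0],"turn": [0,0,0.3355]},
    {"grip": 1,"translation": [-0.0123,0.0014,0],"turn": [0,0,0.3355]},
    {"grip": 1,"translation": [-0.0123,0.0014,0],"turn": [0,0,0.3355]},
    {"grip": 1,"translation": [-0.0123,0.0014,0],"turn": [0,0,0.3355]}
  ]
}}

```text
t: 13.65
tcp_pos: [0.5732, -0.1884, 0.2764]
orientation: [-3.138, -0.0, 1.246]
force: [-0.5, -0.3, 0.1]
finger_gap: 0.0853
finger_force: 0.0
```

Run:
```python
from h import *
o=manip.get_obs();print(o['tcp_pos'],o['orientation'])
d=save('wrist','w3');print(manip.recognise('wrist','casting'))
print(proj(d,(.573,-.195,.171)))
a=manip.capture('scene');s=manip.capture('side')
print(tri([(a,(253.8,264.4)),(s,(246.3,313.7))]))
# jaw centre direction at casting height
R0=R.from_euler('xyz',o['orientation']).as_matrix();print('tcp axis at z .171',proj(d,o['tcp_pos']+R0@[0,0,o['tcp_pos'][2]-.171]))
```

```text
[ 0.57324986 -0.18840216  0.27636243] [-3.13771367e+00 -3.28330109e-04  1.24618989e+00]
[{'at': [215.3, 279.3], 'conf': 0.78}]
[np.float64(221.81193377666102), np.float64(278.5800574750292)]
[ 0.57111623 -0.18851776  0.1638406 ]
tcp axis at z .171 [np.float64(214.48841707436623), np.float64(275.83519945077177)]
```

View pics/w3.png

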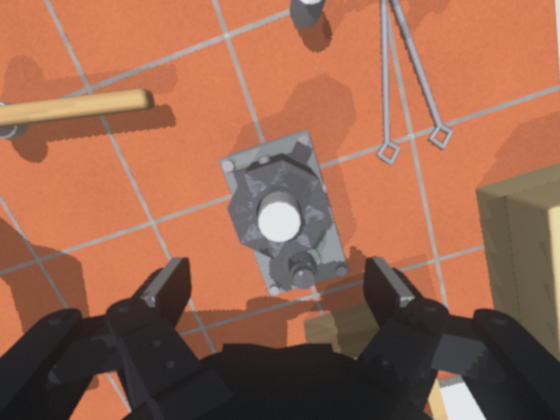

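The casting's top is centred at about (r218,c279), against the tool axis at (r214,c276), so there's a 2–3 mm correction before descending.

{"name": "arm_command", "arguments": {
  "series": [
    {"grip": 1,"translation": [-0.003,0.002,0.05],"turn": [0,0,0]},
    {"grip": 1,"translation": [-0.003,0.002,0.1],"turn": [0,0,0]},
    {"grip": 1,"translation": [-0.003,0.002,0.13],"turn": [0,0,0]},
    {"grip": 1,"translation": [-0.003,0.002,0.145],"turn": [0,0,0]},
    {"grip": 1,"translation": [-0.003,0.002,0.15],"turn": [0,0,0]},
    {"grip": 1,"translation": [-0.003,0.002,0.15],"turn": [0,0,0]}
  ]
}}

```text
t: 14.45
tcp_pos: [0.5753, -0.192, 0.1668]
orientation: [3.141, 0.0, 1.246]
force: [0.3, 0.3, 0.2]
finger_gap: 0.085
finger_force: 0.0
```

{"name": "arm_command", "arguments": {
  "series": [
    {"grip": -1,"translation": [0,0,0],"turn": [0,0,0]},
    {"grip": -1,"translation": [0,0,0],"turn": [0,0,0]},
    {"grip": -1,"translation": [0,0,0],"turn": [0,0,0]},
    {"grip": -1,"translation": [0,0,0],"turn": [0,0,0]},
    {"grip": -1,"translation": [0,0,0],"turn": [0,0,0]},
    {"grip": -1,"translation": [0,0,0],"turn": [0,0,0]}
  ]
}}

```text
t: 15.05
tcp_pos: [0.5754, -0.1921, 0.1672]
orientation: [3.14, 0.0, 1.245]
force: [0.7, 0.0, 3.4]
finger_gap: 0.0355
finger_force: 60.5
```

The gap reads 35.5 mm instead of 38, possibly because the pads are on the rounded edge. I regrip 6 mm lower.

{"name": "arm_command", "arguments": {
  "series": [
    {"grip": 0.3,"translation": [0,0,0],"turn": [0,0,0]},
    {"grip": 0.3,"translation": [0,0,0],"turn": [0,0,0]},
    {"grip": 0.3,"translation": [0,0,0.004],"turn": [0,0,0]},
    {"grip": 0.3,"translation": [0,0,0.008],"turn": [0,0,0]},
    {"grip": 0.3,"translation": [0,0,0.008],"turn": [0,0,0]}
  ]
}}

```text
t: 15.55
tcp_pos: [0.5743, -0.1917, 0.1593]
orientation: [-3.14, -0.0, 1.245]
force: [-0.9, -0.1, -0.2]
finger_gap: 0.0555
finger_force: 0.0
```

{"name": "arm_command", "arguments": {
  "series": [
    {"grip": -1,"translation": [0,0,0],"turn": [0,0,0]},
    {"grip": -1,"translation": [0,0,0],"turn": [0,0,0]},
    {"grip": -1,"translation": [0,0,0],"turn": [0,0,0]},
    {"grip": -1,"translation": [0,0,0],"turn": [0,0,0]}
  ]
}}

```text
t: 15.95
tcp_pos: [0.5748, -0.1919, 0.1602]
orientation: [-3.141, 0.0, 1.245]
force: [-0.5, 0.1, 0.2]
finger_gap: 0.0362
finger_force: 61.0
```

{"name": "arm_command", "arguments": {
  "series": [
    {"grip": -1,"translation": [0,0,-0.01],"turn": [0,0,0]},
    {"grip": -1,"translation": [0,0,-0.025],"turn": [0,0,0]},
    {"grip": -1,"translation": [0,0,-0.045],"turn": [0,0,0]},
    {"grip": -1,"translation": [0,0,-0.065],"turn": [0,0,0]},
    {"grip": -1,"translation": [0,0,-0.085],"turn": [0,0,0]},
    {"grip": -1,"translation": [0,0,-0.11],"turn": [0,0,0]},
    {"grip": -1,"translation": [0,0,-0.15],"turn": [0,0,0]},
    {"grip": -1,"translation": [0,0,-0.2],"turn": [0,0,0]}
  ]
}}

```text
t: 16.75
tcp_pos: [0.574, -0.1916, 0.311]
orientation: [-3.139, -0.0, 1.245]
force: [0.4, -0.4, -1.7]
finger_gap: 0.0358
finger_force: 60.9
```

{"name": "arm_command", "arguments": {
  "series": [
    {"grip": -1,"translation": [0,0,-0.05],"turn": [0,0,0]},
    {"grip": -1,"translation": [0,0,-0.05],"turn": [0,0,0]},
    {"grip": -1,"translation": [0,0,-0.05],"turn": [0,0,0]}
  ]
}}

```text
t: 17.05
tcp_pos: [0.5755, -0.1921, 0.3503]
orientation: [3.137, 0.0, 1.245]
force: [-0.6, 0.2, -3.2]
finger_gap: 0.0357
finger_force: 61.0
```

Run:
```python
from h import *
o=manip.get_obs();print(o['tcp_pos'],o['orientation'],o['joint_positions'],o['force'])
M=R.from_euler('xyz',o['orientation']); q=o['joint_positions'][0]
ax=np.array([-np.sin(q),np.cos(q),0]) # horizontal tangential
for a in (80,-80):
    T=R.from_rotvec(np.radians(a)*ax)*M; print(a,'tool z ->',T.as_matrix()[:,2],'turn',(M.inv()*T).as_rotvec()/(np.pi/2))
```

```text
[ 0.57550612 -0.19210029  0.35025669] [3.13749010e+00 1.47623555e-04 1.24533128e+00] [-3.63220637e-01  8.69475206e-02  1.62477019e+00  7.41788179e-06
  1.42576974e+00 -3.77569459e-02] [-0.63615663  0.18398737 -3.19044415]
80 tool z -> [-0.91987964  0.34963963 -0.17768954] turn [8.88255406e-01 3.35528039e-02 6.52445274e-06]
-80 tool z -> [ 0.92121756 -0.35013244 -0.16960389] turn [-8.88255406e-01 -3.35528039e-02 -6.52445274e-06]
```

The casting is out (3 N of weight, still held). Now I tilt the tool outward by about 72° while rising and reaching a bit further, which suits the wrist range.

{"name": "arm_command", "arguments": {
  "series": [
    {"grip": -1,"translation": [0,0.02,-0.04],"turn": [-0.08,-0.003,0]},
    {"grip": -1,"translation": [0,0.04,-0.08],"turn": [-0.16,-0.006,0]},
    {"grip": -1,"translation": [0,0.06,-0.12],"turn": [-0.24,-0.009,0]},
    {"grip": -1,"translation": [0,0.08,-0.16],"turn": [-0.32,-0.012,0]},
    {"grip": -1,"translation": [0,0.1,-0.2],"turn": [-0.4,-0.015,0]},
    {"grip": -1,"translation": [0,0.12,-0.24],"turn": [-0.48,-0.018,0]},
    {"grip": -1,"translation": [0,0.14,-0.28],"turn": [-0.56,-0.021,0]},
    {"grip": -1,"translation": [0,0.14,-0.28],"turn": [-0.56,-0.021,0]}
  ]
}}

```text
t: 17.85
tcp_pos: [0.6736, -0.2251, 0.558]
orientation: [2.26, 0.029, 1.232]
force: [-1.4, 0.4, -1.8]
finger_gap: 0.0357
finger_force: 61.2
```

Run:
```python
from h import *
o=manip.get_obs();print(o['joint_positions'],R.from_euler('xyz',o['orientation']).as_matrix()[:,2],o['force'])
```

```text
[-0.35457167 -0.21912469  1.7578414  -0.00966505  0.72128085 -0.02493033] [ 0.72153071 -0.27392919 -0.63589011] [-1.37152207  0.42290996 -1.79000973]
```

{"name": "arm_command", "arguments": {
  "series": [
    {"grip": -1,"translation": [0,0,0],"turn": [-0.08,0,0]},
    {"grip": -1,"translation": [0,0,0],"turn": [-0.16,0,0]},
    {"grip": -1,"translation": [0,0,0],"turn": [-0.24,0,0]},
    {"grip": -1,"translation": [0,0,0],"turn": [-0.29,0,0]},
    {"grip": -1,"translation": [0,0,0],"turn": [-0.31,0,0]},
    {"grip": -1,"translation": [0,0,0],"turn": [-0.31,0,0]},
    {"grip": -1,"translation": [0,0,0],"turn": [-0.31,0,0]},
    {"grip": -1,"translation": [0,0,0],"turn": [-0.31,0,0]}
  ]
}}

```text
t: 18.65
tcp_pos: [0.6748, -0.2243, 0.5528]
orientation: [1.782, 0.028, 1.236]
force: [-0.2, -0.5, -1.4]
finger_gap: 0.036
finger_force: 61.3
```

{"name": "arm_command", "arguments": {
  "series": [
    {"grip": -1,"translation": [0,0,0],"turn": [0,0,0]},
    {"grip": -1,"translation": [0,0,0],"turn": [0,0,0]},
    {"grip": -1,"translation": [0,0,0],"turn": [0,0,0]},
    {"grip": -1,"translation": [0,0,0],"turn": [0,0,0]},
    {"grip": -1,"translation": [0,0,0],"turn": [0,0,0]}
  ]
}}

```text
t: 19.15
tcp_pos: [0.6744, -0.2253, 0.5578]
orientation: [1.775, 0.029, 1.232]
force: [-0.3, -0.2, -2.1]
finger_gap: 0.0357
finger_force: 61.3
```

Run:
```python
from h import *
o=manip.get_obs();print(o['joint_positions'],o['dq'],R.from_euler('xyz',o['orientation']).as_matrix()[:,2],o['force'],o['finger_force'],o['finger_gap'])
a=manip.capture('scene');s=manip.capture('side')
c=[cv2.resize(x['image'],(400,300)) for x in (a,s)]
cv2.imwrite('pics/f.png',cv2.cvtColor(np.hstack(c),cv2.COLOR_RGB2BGR))
```

```text
[-0.36817322 -0.33585473  2.10042762  1.14799416  0.02521036 -1.18237941] [ 0.00110562 -0.00152562 -0.00154387  0.00833698 -0.00289472 -0.00637691] [ 0.92164905 -0.33089903 -0.20265452] [-0.34324163 -0.2402713  -2.1342291 ] 61.316529074683785 0.035709609893720295
```

View pics/f.png

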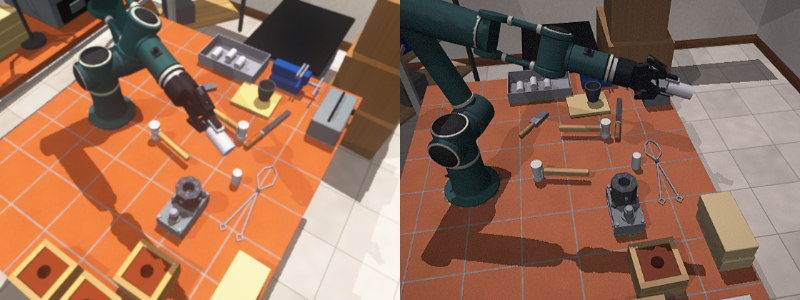

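The casting is held close to level and still. The mallet stands on the bench, the die is empty, and the other things have not moved. Handing in.

```bash
python3 -c "
from plant import manip
print(manip.job_done())"
```

```text
the job is handed in; nothing more can be done
None
```

I handed the job in at about 19 s with no verdict returned: the mallet drove the pin fully down and stands back on the bench, and the casting is held still on its side, about 12° off level and over 0.5 m above the bench.

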